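# Move the condiments to the new rack in reverse order

### The job

Move the salt shaker, the spice jar, the honey jar and the pepper mill from the old dark wooden rack into the new white metal rack, one in each compartment, in the reverse order: what stands nearest the robot in the old rack goes into the compartment farthest from the robot in the new one, and so on. Keep them upright all the way and leave all four standing on the new rack's floor.

Things in the scene. Friction and masses are not known exactly. Their poses are not given: they have to be found in the camera images.
- old_rack: Old rack: dark wooden tray, brass corner straps, cork pads; left or right of the robot. 341 x 89 x 24 mm, a row of 4 compartments 79 x 79 mm inside; walls 5 mm thick, 24 mm high; floor 6 mm up. Fixed. Origin: centre of underside; x along the row, away from the robot (yaw up to 0.15 rad), z up. Compartment centres at x = -126, -42, 42, 126 mm (nearest to farthest), y = 0.
- new_rack: New rack: white metal tray on the other side, empty, wire handle at each end (14 mm out). 341 x 89 x 24 mm, a row of 4 compartments 79 x 79 mm inside; walls 5 mm thick, 24 mm high; floor 6 mm up. Fixed. Origin: centre of underside; x along the row, away from the robot (yaw up to 0.15 rad), z up. Compartment centres at x = -126, -42, 42, 126 mm (nearest to farthest), y = 0.
- salt: Salt shaker: clear glass with a domed pale grey cap, 90 mm tall; 44 mm across at 28 mm up, tapering to 36 mm at 55 mm; the cap, from 65 mm up, is 34 mm across. Loose, standing upright in the old rack at the start, any yaw, up to 4 mm off the compartment's centre. Origin: centre of its underside; z up.
- spice: Spice jar: slim round jar with a dark cap and label, 41 mm across all the way, 105 mm tall. Loose, standing upright in the old rack at the start, any yaw, up to 4 mm off the compartment's centre. Origin: centre of its underside; z up.
- honey: Honey jar: squat jar with a red lid, 58 x 62 mm across, 86 mm tall, about 0.36 kg. Loose, standing upright in the old rack at the start, any yaw, up to 4 mm off the compartment's centre. Origin: centre of its underside; z up.
- mill: Pepper mill: dark brown turned wood, 58 mm across at the foot, 170 mm tall; its rounded head, about 49 mm across, lies from 123 to 159 mm above the foot, with a small knob on top. Loose, standing upright in the old rack at the start, any yaw, up to 4 mm off the compartment's centre. Origin: centre of its underside; z up.
- pad_salt: The round cork pad, 74 mm across, 3 mm thick, in the old rack's compartment in which the salt shaker stands at the start. All four pads look alike; it is fixed and stays there, so it marks the salt shaker's original place. Origin: centre of its underside, on the rack's floor.
- pad_spice: The round cork pad, 74 mm across, 3 mm thick, in the old rack's compartment in which the spice jar stands at the start. All four pads look alike; it is fixed and stays there, so it marks the spice jar's original place. Origin: centre of its underside, on the rack's floor.
- pad_honey: The round cork pad, 74 mm across, 3 mm thick, in the old rack's compartment in which the honey jar stands at the start. All four pads look alike; it is fixed and stays there, so it marks the honey jar's original place. Origin: centre of its underside, on the rack's floor.
- pad_mill: The round cork pad, 74 mm across, 3 mm thick, in the old rack's compartment in which the pepper mill stands at the start. All four pads look alike; it is fixed and stays there, so it marks the pepper mill's original place. Origin: centre of its underside, on the rack's floor.
Things that resemble listed ones, but are neither listed nor needed, are in the scene too. Leave any purple look-alike of the mill alone.

How it is judged (in metres and radians):
At the end, for the whole second after the job is handed in: All four stand at rest (under 0.02 m/s) and upright (0.12 rad) on the new rack's floor (within 5 mm), each within 22 mm, along and across, of the centre of the compartment that mirrors the one it came from: counted from the robot, 1 to 4, 2 to 3, 3 to 2, 4 to 1 (((x of salt in the frame of new_rack between -0.148 and -0.104 m and x of pad_salt in the frame of old_rack between 0.106 and 0.146 m) or (x of salt in the frame of new_rack between -0.064 and -0.02 m and x of pad_salt in the frame of old_rack between 0.022 and 0.062 m) or (x of salt in the frame of new_rack between 0.02 and 0.064 m and x of pad_salt in the frame of old_rack between -0.062 and -0.022 m) or (x of salt in the frame of new_rack between 0.104 and 0.148 m and x of pad_salt in the frame of old_rack between -0.146 and -0.106 m)) and y of salt in the frame of new_rack between -0.022 and 0.022 m and z of salt in the frame of new_rack between 0.001 and 0.011 m and angle between each of salt, spice, honey, mill's own z axis and vertical below 0.12 rad and linear speed of each of salt, spice, honey, mill below 0.02 m/s and ((x of spice in the frame of new_rack between -0.148 and -0.104 m and x of pad_spice in the frame of old_rack between 0.106 and 0.146 m) or (x of spice in the frame of new_rack between -0.064 and -0.02 m and x of pad_spice in the frame of old_rack between 0.022 and 0.062 m) or (x of spice in the frame of new_rack between 0.02 and 0.064 m and x of pad_spice in the frame of old_rack between -0.062 and -0.022 m) or (x of spice in the frame of new_rack between 0.104 and 0.148 m and x of pad_spice in the frame of old_rack between -0.146 and -0.106 m)) and y of spice in the frame of new_rack between -0.022 and 0.022 m and z of spice in the frame of new_rack between 0.001 and 0.011 m and ((x of honey in the frame of new_rack between -0.148 and -0.104 m and x of pad_honey in the frame of old_rack between 0.106 and 0.146 m) or (x of honey in the frame of new_rack between -0.064 and -0.02 m and x of pad_honey in the frame of old_rack between 0.022 and 0.062 m) or (x of honey in the frame of new_rack between 0.02 and 0.064 m and x of pad_honey in the frame of old_rack between -0.062 and -0.022 m) or (x of honey in the frame of new_rack between 0.104 and 0.148 m and x of pad_honey in the frame of old_rack between -0.146 and -0.106 m)) and y of honey in the frame of new_rack between -0.022 and 0.022 m and z of honey in the frame of new_rack between 0.001 and 0.011 m and ((x of mill in the frame of new_rack between -0.148 and -0.104 m and x of pad_mill in the frame of old_rack between 0.106 and 0.146 m) or (x of mill in the frame of new_rack between -0.064 and -0.02 m and x of pad_mill in the frame of old_rack between 0.022 and 0.062 m) or (x of mill in the frame of new_rack between 0.02 and 0.064 m and x of pad_mill in the frame of old_rack between -0.062 and -0.022 m) or (x of mill in the frame of new_rack between 0.104 and 0.148 m and x of pad_mill in the frame of old_rack between -0.146 and -0.106 m)) and y of mill in the frame of new_rack between -0.022 and 0.022 m and z of mill in the frame of new_rack between 0.001 and 0.011 m); the robot touches nothing.
It fails at once if the salt shaker is tipped by more than 0.6 rad (angle between salt's own z axis and vertical above 0.6 rad).
It fails at once if the spice jar is tipped by more than 0.6 rad (angle between spice's own z axis and vertical above 0.6 rad).
It fails at once if the honey jar is tipped by more than 0.6 rad (angle between honey's own z axis and vertical above 0.6 rad).
It fails at once if the pepper mill is tipped by more than 0.6 rad (angle between mill's own z axis and vertical above 0.6 rad).
It also fails if it takes over 106 s, if anything falls off the work surface, if the arm or the gripper's body presses on something with over 40 N, if the wrist force passes 120 N, or if a joint passes its speed limit or range.

### The arm

A 6-joint arm with a two-finger parallel gripper is mounted at the origin on a cart in front of the work surface, level with it; the furniture and walls round the work are solid. World frame = base frame: x ahead of the robot, y to its left, z up, the work surface at z = 0. Lengths are in mm, angles in rad, forces in N, time in s.
With the tool pointing down it reaches from about 350 to 975 mm from the base axis. Payload 7.1 kg.
Tool frame: the origin (TCP) lies at the very end of the fingers, on their centre line; the grasp point (between the pads) lies 19 mm behind it; z points along the fingers, y is the line along which they close (so a half turn about z gives the same grasp; the last joint's range is limited). The gripper opens to 88 mm and grips with 3 to 60 N. Pads are 20 mm wide; open, the fingers measure 115 mm over their backs; the gripper's body (75 mm by 178 mm) begins 61 mm behind the grasp point.
Start: joints at [1.135, 0.423, 1.63, -0, 1.089, -0.019], TCP at [252.99, 571.49, 222.675] pointing down, gripper open.
Joint ranges: [-3, 3], [-0.9, 2.11], [0.09, 2.58], [-1.31, 4.45], [0.11, 2.69], [-2.54, 2.54]. Speed limits (rad/s): [2.39, 2.39, 3.01, 3.14, 3.14, 3.14].

### API

Orientations are given as a rotation vector (axis times angle).
In Python, from workcell import ctrl gives the robot as it stands. The module is installed in compiled form; this text tells all that it offers.
- The arm moves only by the shell command python3 -m inch 'ROWS'. ROWS is JSON, a list of rows, each a list of 7 numbers: the shift along the tool's x, y, z scaled (see below), then the turn, a rotation vector about the tool's x, y, z scaled (see below), then the closure, from -1 (fully open) to 1 (shut). In form: [[tx, ty, tz, wx, wy, wz, hand], ...]. A call has 1 to 10 rows; each row is the pose to reach, as a shift and turn from the pose commanded when the call began, along the tool's axes at that moment; what a row does not reach only later rows make up. The controller multiplies each number of a shift by 0.15 m and each number of a turn by pi/4 rad. A row lasts 1/8 s, in which the tool goes at most 62.5 mm and 10.7 degrees, less where a joint would pass 70% of its speed; a pose out of reach is approached as far as the arm can. A call with a number of a shift or a turn outside -1 to 1 is refused whole. A call with a gripper value outside its range is refused whole. The fingers move at their own pace and stop on an object; the grip force is fixed at half the most. Time passes only in rows, so rows that repeat a pose let the fingers close. It gives the time, the measured TCP pose, the force, the opening and the grip force at its end, in the units of the state.
- ctrl.get_obs(): the state, without advancing time (a new reading comes with each control period).
- ctrl.get_image(name): name is "scene" or "top" or "wrist"; returns the picture (420x560x3 uint8, red, green, blue); there is no depth.
- ctrl.camera_params(name): a dict with "vfov" (degrees; the focal length in pixels is half the picture's height over the tangent of half this angle, whatever the lens; pixels are square), "cx", "cy" (the principal point, pixels), "distortion" ([k1, k2, p1, p2, k3] as OpenCV has them; the pictures are not rectified), "eye" and "attitude" of the camera in the world; the wrist camera has in their place "tool_from_camera" (4x4, takes a point from camera to tool coordinates, whose origin is the TCP and whose axes are the flange's). Camera axes: x right, y up, looking along -z (the intrinsics and any distortion apply to the point x, -y, -z); pixel columns grow to the right and rows downward; lengths in mm; the calibration is good to about 2 mm. A picture is of the moment at which its call begins: read the wrist's pose just before it. camera_params takes no time and is no camera call.
- ctrl.close_job(): hands the job in; it is judged then, once.
The state is a dict: "t": time; "qpos": joint angles; "qvel": joint speeds; "joint_torque": joint torques, N m; "ee_pos": TCP position; "orientation": TCP orientation; "ft_force": force on the tool from outside, world axes, zero at the start; "moment": the same for the moment, N m; "width": finger opening in mm; "grasp_force": force on a finger pad.
Only numpy, scipy, OpenCV 4.12 (cv2) and the standard library are available. Lean on these libraries where they do the work, as an engineer would, in place of code of your own. Each camera call takes 0.05 s, during which the arm holds its last target. There are 200 camera calls.

## Working session

There is one attempt and no reset: what is moved stays moved. The work goes in short steps, Python scripts to look and compute and a shell command to move; the robot and the scene stay as the last step left them, time stands still between calls to the robot, and variables do not carry over. Pictures are saved under pics/ and viewed, at most 14 in all, crops included, and the job is handed in when it is done.

```bash
mkdir -p pics
cat > h.py <<'E'
import numpy as np, cv2
from scipy.spatial.transform import Rotation as R
from workcell import ctrl
def cam(n,obs=None):
    p=ctrl.camera_params(n); f=210/np.tan(np.radians(p['vfov'])/2)
    K=np.array([[f,0,p['cx']],[0,f,p['cy']],[0,0,1.]])
    if n=='wrist':
        T=np.array(p['tool_from_camera']); Rt=R.from_rotvec(obs['orientation']).as_matrix()
        M=Rt@T[:3,:3]; e=np.array(obs['ee_pos'])+Rt@T[:3,3]
    else:
        a=np.array(p['attitude']); e=np.array(p['eye'],float)
        M=a if a.shape==(3,3) else R.from_rotvec(a).as_matrix() if a.size==3 else R.from_quat(a).as_matrix()
    return K,np.array(p['distortion'],float),M,e
def ray(c,uv,z):
    K,d,M,e=c
    q=cv2.undistortPoints(np.array(uv,float).reshape(-1,1,2),K,d).reshape(-1,2)
    v=np.c_[q[:,0],-q[:,1],-np.ones(len(q))]@M.T
    return e+v*((z-e[2])/v[:,2])[:,None]
def proj(c,P):
    K,d,M,e=c
    p=(np.array(P,float).reshape(-1,3)-e)@M; p=p*[1,-1,-1]
    return cv2.projectPoints(p,np.zeros(3),np.zeros(3),K,d)[0].reshape(-1,2)
def shot(n,f):
    o=ctrl.get_obs(); im=ctrl.get_image(n); cv2.imwrite(f'pics/{f}.png',im[:,:,::-1]); return cam(n,o),im,o
E
python3 - <<'E'
from h import *
for n in('top','scene'):
    shot(n,n+'0'); print(ctrl.camera_params(n))
print(ctrl.camera_params('wrist')); print(ctrl.get_obs())
E
```

```text
{'vfov': 57.51887291577091, 'cx': 282.42147536432486, 'cy': 203.7987613799337, 'distortion': array([-0.10955437,  0.        ,  0.        ,  0.        ,  0.        ]), 'eye': array([473.50807983,  57.37104503, 996.97177874]), 'attitude': array([ 0.08556735, -0.04287708, -1.549965  ])}
{'vfov': 44.58671575845758, 'cx': 270.528200184082, 'cy': 208.9431698292747, 'distortion': array([-0.04424061,  0.        ,  0.        ,  0.        ,  0.        ]), 'eye': array([ -55.44390118, -625.09760503,  703.5915292 ]), 'attitude': array([ 0.9052928 , -0.33912857, -0.66326438])}
{'vfov': 67.81407887874602, 'cx': 276.5136257129019, 'cy': 207.2089484678127, 'distortion': array([-0.02814344,  0.        ,  0.        ,  0.        ,  0.        ]), 'tool_from_camera': array([[ 2.41427915e-04,  9.53743186e-01,  3.00622482e-01,
         8.25502182e+01],
       [ 9.99999962e-01, -1.90227732e-04, -1.99584216e-04,
        -2.23382929e-01],
       [-1.33165353e-04,  3.00622519e-01, -9.53743196e-01,
        -1.61594963e+02],
       [ 0.00000000e+00,  0.00000000e+00,  0.00000000e+00,
         1.00000000e+00]])}
{'t': 0.1, 'qpos': array([ 1.13495552e+00,  4.23804174e-01,  1.63059517e+00, -7.68368508e-06,
        1.08861379e+00, -1.89682016e-02]), 'qvel': array([ 6.34442984e-04, -2.44567010e-03, -6.70862503e-04, -6.27878491e-05,
        3.56100052e-04,  5.29274310e-04]), 'joint_torque': array([-4.61057007e-04, -5.45608449e+01, -2.74320906e+01,  6.45521586e-02,
        1.88939221e-02, -2.21866003e-06]), 'ee_pos': array([252.81199551, 571.03603531, 221.96184564]), 'orientation': array([-6.50020184e-01, -3.07328863e+00,  2.17604068e-03]), 'ft_force': array([-1.2763736 , -0.33220772,  0.50211778]), 'moment': array([-0.01346666,  0.04611352,  0.01866028]), 'grasp_force': 0.0, 'width': 87.92562973207131}
```

View pics/top0.png

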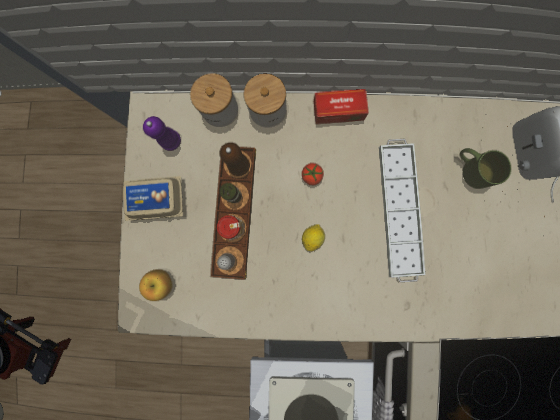

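View pics/scene0.png

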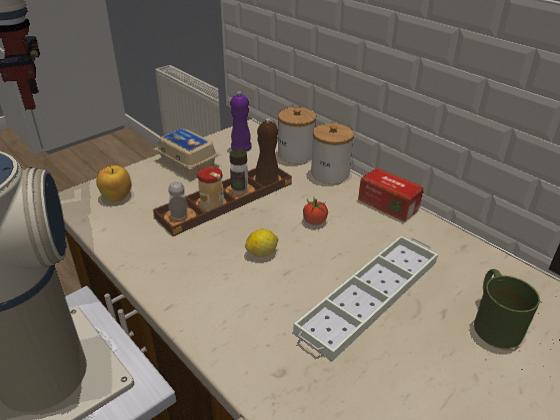

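Order from the robot outward in the old rack is salt (top view 228,261), honey (230,228), spice (231,193), mill (234,155). The look-alikes are the purple mill (155,127), the two canisters and the tomato/lemon, none of them needed. The empty white rack spans (383–425, 142–277). So the salt goes to compartment 4, the honey to 3, the spice to 2 and the mill to 1.

Run:
```python
from h import *
im=cv2.imread('pics/top0.png'); c=cam('top')
hsv=cv2.cvtColor(im,cv2.COLOR_BGR2HSV)
def box(mask,x0,y0,x1,y1,z):
    m=np.zeros_like(mask); m[y0:y1,x0:x1]=mask[y0:y1,x0:x1]
    ct=max(cv2.findContours(m,cv2.RETR_EXTERNAL,cv2.CHAIN_APPROX_NONE)[0],key=cv2.contourArea).reshape(-1,2)
    P=ray(c,ct,z)[:,:2].astype(np.float32); r=cv2.minAreaRect(P); print(r); return r
# white: low sat, bright ; dark wood
K=cv2.getStructuringElement(0,(5,5))
w=cv2.morphologyEx(((hsv[...,2]>165)&(hsv[...,1]<28)).astype(np.uint8)*255,cv2.MORPH_CLOSE,K)
w=cv2.morphologyEx(w,cv2.MORPH_OPEN,K)
d=cv2.morphologyEx((hsv[...,2]<125).astype(np.uint8)*255,cv2.MORPH_CLOSE,K)
box(w,370,130,440,290,24); box(d,205,148,262,285,24)
print(ray(c,[[381,144],[413,143],[424,274],[391,276]],24)); print('old',ray(c,[[220,148],[255,148],[246,278],[211,276]],24).round())
o=np.vstack([cv2.resize(im[135:290,200:265],None,fx=4,fy=4,interpolation=2).transpose(1,0,2),cv2.resize(im[135:290,370:435],None,fx=4,fy=4,interpolation=2).transpose(1,0,2)])
cv2.imwrite('pics/crop.png',o)
for n,uv,z in(('salt',(228,262),85),('honey',(231,228),95),('spice',(228,193),114),('mill',(231,149),150)): print(n,ray(c,[uv],z).round())
```

```text
((546.2271728515625, -223.78292846679688), (340.6866760253906, 88.3237533569336), 4.689301013946533)
((529.5374755859375, 210.9598388671875), (95.51287841796875, 338.6341552734375), 87.92102813720703)
[[ 713.63725964 -167.80990471   24.        ]
 [ 718.4440296  -252.12118146   24.        ]
 [ 381.17272131 -278.43614334   24.        ]
 [ 375.31305002 -193.50986338   24.        ]]
old [[696. 251.  24.]
 [697. 159.  24.]
 [363. 173.  24.]
 [365. 263.  24.]]
salt [[407. 210.  85.]]
honey [[488. 203.  95.]]
spice [[569. 210. 114.]]
mill [[665. 200. 150.]]
```

View pics/crop.png

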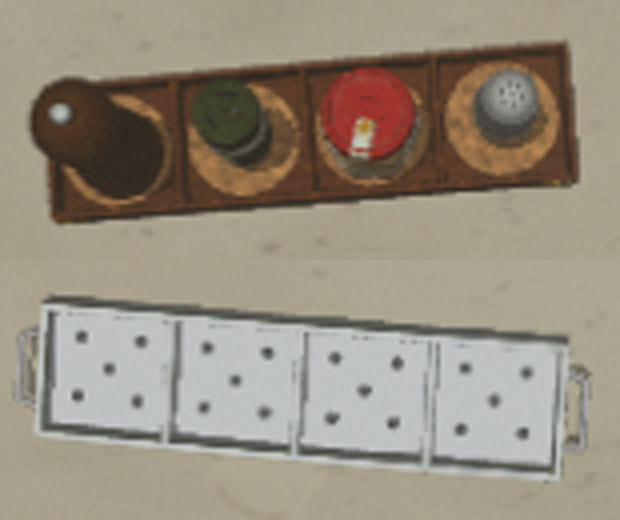

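```bash
cat >> h.py <<'E'
OLD=(530.,211.,np.radians(-2.08)); NEW=(546.2,-223.8,np.radians(4.69))
def rk(r,x,y=0): return np.array([r[0]+x*np.cos(r[2])-y*np.sin(r[2]), r[1]+x*np.sin(r[2])+y*np.cos(r[2])])
def plan(x,y,z,yaw,o=None):
    "shift/turn numbers to tool pointing down, tool x along yaw+pi"
    o=o or ctrl.get_obs(); Rt=R.from_rotvec(o['orientation'])
    a=yaw+np.pi; T=R.from_matrix(np.array([[np.cos(a),np.sin(a),0],[np.sin(a),-np.cos(a),0],[0,0,-1]]).T)
    s=Rt.inv().apply(np.array([x,y,z])-o['ee_pos'])/150; w=(Rt.inv()*T).as_rotvec()/(np.pi/4)
    print('t',round(o['t'],2),'shift',s.round(3),'turn',w.round(3),'ee',np.round(o['ee_pos'],1))
E
python3 -c "
from h import *
plan(405,212,200,OLD[2])"
```

```text
t 0.1 shift [-1.897 -1.778  0.149] turn [-0.002 -0.    -0.485] ee [252.8 571.  222. ]
```

```bash
python3 -m inch '[[-0.25,-0.24,0.02,0,0,0,-1],[-0.5,-0.48,0.04,0,0,0,-1],[-0.75,-0.7,0.06,0,0,0,-1],[-0.95,-0.89,0.07,0,0,0,-1]]' && python3 -m inch '[[-0.25,-0.24,0.02,0,0,-0.12,-1],[-0.5,-0.48,0.04,0,0,-0.24,-1],[-0.75,-0.7,0.06,0,0,-0.36,-1],[-0.95,-0.89,0.08,0,0,-0.485,-1],[-0.95,-0.89,0.08,0,0,-0.485,-1],[-0.95,-0.89,0.08,0,0,-0.485,-1]]'
python3 - <<'E'
from h import *
plan(405,212,200,OLD[2])
c,im,o=shot('wrist','w1')
E
```

```text
t: 0.6
ee_pos: [329.5, 389.8, 211.8]
orientation: [-0.65, -3.073, 0.001]
ft_force: [0.4, 0.3, 0.1]
width: 87.8
grasp_force: 0.0
t: 1.35
ee_pos: [405.4, 212.1, 200.1]
orientation: [-0.059, -3.141, -0.0]
ft_force: [0.7, 0.8, 0.0]
width: 88.0
grasp_force: 0.0
t 1.35 shift [ 0.003 -0.001  0.001] turn [ 0.    -0.    -0.002] ee [405.4 212.1 200.1]
```

View pics/w1.png

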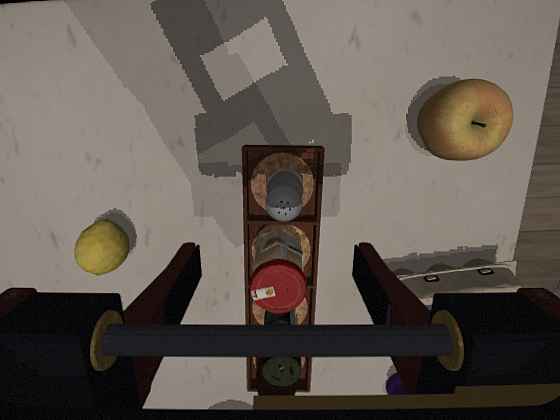

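The wrist view shows the salt cap at (285,205), the red lid at (277,288), the spice cap at (282,371) and the near end of the old rack at (243–325,146).

```bash
cat >> h.py <<'E'
def rel(r,P): 
    d=np.array(P[:2])-r[:2]; return np.round([d[0]*np.cos(r[2])+d[1]*np.sin(r[2]),-d[0]*np.sin(r[2])+d[1]*np.cos(r[2])],1)
E
python3 - <<'E'
from h import *
im=cv2.imread('pics/w1.png'); c=cam('wrist',ctrl.get_obs())
hsv=cv2.cvtColor(im,cv2.COLOR_BGR2HSV)
def mk(lo,hi,x0,y0,x1,y1):
    m=cv2.inRange(hsv,lo,hi); k=np.zeros_like(m); k[y0:y1,x0:x1]=m[y0:y1,x0:x1]
    ct=max(cv2.findContours(k,0,1)[0],key=cv2.contourArea); (u,v),r=cv2.minEnclosingCircle(ct); return u,v,r,cv2.boundingRect(ct)
h=mk((0,150,90),(8,255,255),240,250,320,330); h2=mk((172,150,90),(180,255,255),240,250,320,330)
print(h,h2)
s=mk((0,0,70),(180,45,255),262,190,306,222); print(s)
for n,uv,z in(('salt',(285,205),85),('honey',h[:2],92),('spice',(282,371),114)):
    P=ray(c,[uv],z)[0]; print(n,P.round(1),rel(OLD,P))
P=ray(c,[[243,146],[325,146],[320,220],[247,220],[247,391],[311,391]],24); print(P.round(1),[rel(OLD,p) for p in P])
E
```

```text
(278.0555419921875, 288.5, 27.170927047729492, (251, 265, 55, 48)) (269.0, 310.0, 9.999999747378752e-05, (269, 310, 1, 1))
(283.0, 205.0, 18.110870361328125, (265, 203, 37, 18))
salt [408. 220.  85.] [-122.2    4.6]
honey [491.9 210.6  92. ] [-38.   -1.7]
spice [573.6 211.7 114. ] [43.5  2.3]
[[359.3 178.1  24. ]
 [362.4 265.7  24. ]
 [446.3 260.8  24. ]
 [443.3 177.   24. ]
 [699.  160.   24. ]
 [702.3 250.2  24. ]] [array([-169.4,  -39.1]), array([-169.5,   48.6]), array([-85.4,  46.7]), array([-85.4, -37.2]), array([170.7, -44.8]), array([170.8,  45.4])]
```

```bash
sed -i 's/^OLD=.*; NEW/OLD=(530.5,213.5,np.radians(-2.8)); NEW/' h.py; python3 -c "
from h import *
plan(407,219.5,54,OLD[2])"
```

```text
t 1.4 shift [-0.009  0.047  0.975] turn [ 0.    -0.     0.016] ee [405.3 212.5 200.2]
```

```bash
python3 -m inch '[[-0.01,0.047,0.25,0,0,0.016,-1],[-0.01,0.047,0.5,0,0,0.016,-1],[-0.01,0.047,0.75,0,0,0.016,-1],[-0.01,0.047,0.9,0,0,0.016,-1],[-0.01,0.047,0.975,0,0,0.016,-1],[-0.01,0.047,0.975,0,0,0.016,-1]]' && python3 -m inch '[[0,0,0,0,0,0,1],[0,0,0,0,0,0,1],[0,0,0,0,0,0,1],[0,0,0,0,0,0,1],[0,0,0,0,0,0,1],[0,0,0,0,0,0,1]]'; python3 -c "
from h import *
plan(407,219.5,54,OLD[2])"
```

```text
t: 2.15
ee_pos: [406.8, 219.5, 53.6]
orientation: [-0.075, -3.14, 0.001]
ft_force: [-0.4, 0.4, 0.5]
width: 87.7
grasp_force: 0.0
t: 2.9
ee_pos: [407.4, 219.0, 54.0]
orientation: [0.076, 3.14, 0.0]
ft_force: [-0.2, -0.3, 0.6]
width: 36.6
grasp_force: 28.9
t 2.9 shift [ 0.003  0.003 -0.   ] turn [0.    0.    0.001] ee [407.4 219.   54. ]
```

```bash
python3 -m inch '[[0,0,-0.1,0,0,0,1],[0,0,-0.25,0,0,0,1],[0,0,-0.45,0,0,0,1],[0,0,-0.67,0,0,0,1],[0,0,-0.67,0,0,0,1]]' && python3 -m inch '[[0,-0.15,0,0,0,0,1],[0,-0.4,0,0,0,0,1],[-0.03,-0.7,0,0,0,0,1],[-0.1,-1,0,0,0,0,1]]'; python3 -c "
from h import *
plan(*rk(NEW,126),154,NEW[2])"
```

```text
t: 3.52
ee_pos: [408.8, 219.7, 157.1]
orientation: [0.076, 3.136, 0.004]
ft_force: [0.5, 0.0, -1.3]
width: 36.8
grasp_force: 28.8
t: 4.03
ee_pos: [413.8, 67.2, 153.6]
orientation: [-0.075, -3.139, 0.0]
ft_force: [0.7, 0.2, -1.4]
width: 36.4
grasp_force: 28.8
t 4.03 shift [-1.807 -1.787 -0.005] turn [-0.    -0.002 -0.165] ee [413.8  67.2 153.6]
```

```bash
python3 -m inch '[[-0.2,-0.2,0,0,0,0,1],[-0.45,-0.45,0,0,0,0,1],[-0.7,-0.7,0,0,0,0,1],[-0.95,-0.95,0,0,0,0,1]]' && python3 -m inch '[[-0.25,-0.25,0,0,0,-0.05,1],[-0.5,-0.5,0,0,0,-0.1,1],[-0.7,-0.7,0,0,0,-0.165,1],[-0.82,-0.81,0,0,0,-0.165,1],[-0.86,-0.84,0,0,0,-0.165,1],[-0.86,-0.84,0,0,0,-0.165,1]]'
python3 - <<'E'
from h import *
plan(*rk(NEW,126),54,NEW[2])
shot('wrist','w2')
E
```

```text
t: 4.53
ee_pos: [550.6, -82.2, 153.3]
orientation: [-0.077, -3.139, -0.001]
ft_force: [1.2, 0.3, -0.8]
width: 37.0
grasp_force: 28.8
t: 5.28
ee_pos: [672.4, -212.4, 153.3]
orientation: [0.127, -3.137, -0.001]
ft_force: [0.1, 0.7, -1.4]
width: 36.4
grasp_force: 28.8
t 5.28 shift [ 0.003 -0.007  0.662] turn [ 0.001 -0.002 -0.001] ee [ 672.4 -212.4  153.3]
```

View pics/w2.png

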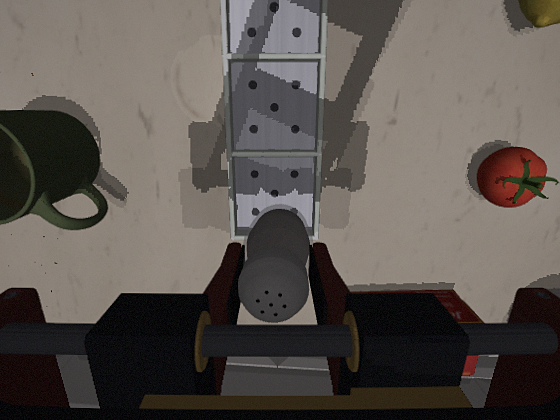

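The wrist view shows the salt held upright in the gripper over the rack, with dividers at rows 57, 154 and 240.

Run:
```python
from h import *
c=cam('wrist',ctrl.get_obs())
for uv,z in(((226,57),24),((326,57),24),((230,154),24),((322,154),24),((232,240),24),((318,240),24),((274,107),6),((274,193),6),((275,7),6)): print(uv,rel(NEW,ray(c,[uv],z)[0]))
```

```text
(226, 57) [  0.8 -42. ]
(326, 57) [ 0.8 43.4]
(230, 154) [ 83.6 -42.1]
(322, 154) [83.6 43.4]
(232, 240) [170.1 -43.9]
(318, 240) [170.1  43.1]
(274, 107) [41.7 -1.2]
(274, 193) [125.8  -1.5]
(275, 7) [-42.1  -0.2]
```

```bash
python3 -m inch '[[0,0,0.2,0,0,0,1],[0,-0.007,0.4,0,0,0,1],[0,-0.007,0.55,0,0,0,1],[0,-0.007,0.63,0,0,0,1],[0,-0.007,0.66,0,0,0,1],[0,-0.007,0.68,0,0,0,1],[0,-0.007,0.68,0,0,0,1]]' && python3 -m inch '[[0,0,0,0,0,0,-0.2],[0,0,0,0,0,0,-0.4],[0,0,0,0,0,0,-1],[0,0,0,0,0,0,-1],[0,0,0,0,0,0,-1],[0,0,0,0,0,0,-1]]' && python3 -m inch '[[0,0,-0.1,0,0,0,-1],[0,0,-0.4,0,0,0,-1],[0,0,-0.8,0,0,0,-1],[0,0,-0.9,0,0,0,-1]]'
python3 - <<'E'
from h import *
plan(492,211,190,OLD[2])
shot('wrist','w3')
E
```

```text
t: 6.2
ee_pos: [673.6, -214.1, 53.0]
orientation: [-0.127, 3.138, -0.001]
ft_force: [-0.2, 0.9, -0.7]
width: 36.7
grasp_force: 28.8
t: 6.95
ee_pos: [673.2, -214.0, 52.4]
orientation: [0.127, -3.139, -0.0]
ft_force: [-1.1, -0.2, 0.2]
width: 87.3
grasp_force: 0.0
t: 7.45
ee_pos: [675.8, -214.8, 193.6]
orientation: [-0.127, 3.131, -0.005]
ft_force: [0.4, 0.2, 0.1]
width: 88.6
grasp_force: 0.0
t 7.45 shift [0.991 2.929 0.006] turn [-0.004  0.01   0.166] ee [ 675.8 -214.8  193.6]
```

View pics/w3.png

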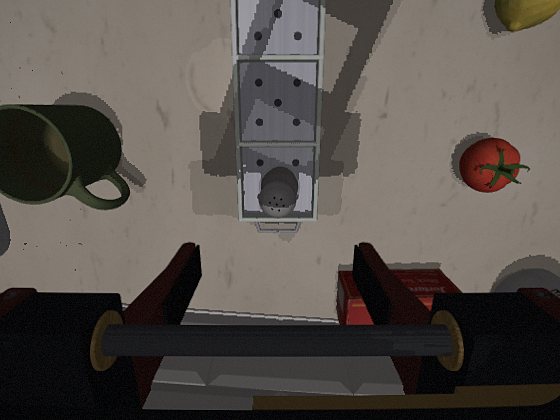

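Salt stands upright near the centre of the far compartment (277,193). On to the honey jar.

```bash
python3 -m inch '[[0.2,0.2,0,0,0,0,-1],[0.5,0.5,0,0,0,0,-1],[0.8,0.8,0,0,0,0,-1],[0.9,0.98,0,0,0,0,-1]]' && python3 -m inch '[[0.02,0.35,0,0,0,0,-1],[0.05,0.7,0,0,0,0,-1],[0.09,1,0,0,0,0,-1]]' && python3 -m inch '[[0,0.35,0,0,0,0.05,-1],[0,0.7,0,0,0,0.1,-1],[0,0.95,0,0,0,0.166,-1],[0,0.95,0,0,0,0.166,-1],[0,0.95,0,0,0,0.166,-1]]'
python3 - <<'E'
from h import *
plan(492,211,36,OLD[2])
shot('wrist','w4')
E
```

```text
t: 8.0
ee_pos: [522.9, -76.8, 186.2]
orientation: [0.128, -3.135, -0.001]
ft_force: [1.0, -0.6, -0.1]
width: 88.0
grasp_force: 0.0
t: 8.38
ee_pos: [499.9, 71.6, 186.7]
orientation: [0.128, -3.137, 0.0]
ft_force: [0.7, -0.7, 0.1]
width: 87.8
grasp_force: 0.0
t: 9.0
ee_pos: [488.9, 211.4, 186.7]
orientation: [-0.076, -3.139, 0.001]
ft_force: [-0.4, 0.4, -0.6]
width: 88.0
grasp_force: 0.0
t 9.0 shift [-0.022 -0.     1.005] turn [-0.001 -0.002  0.001] ee [488.9 211.4 186.7]
```

View pics/w4.png

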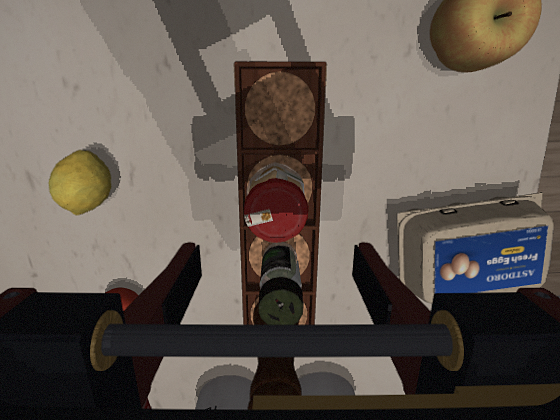

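Run:
```python
from h import *
c=cam('wrist',ctrl.get_obs())
for uv,z in(((275,211),95),((283,308),114),((241,150),24),((324,150),24)): P=ray(c,[uv],z)[0];print(uv,P.round(),rel(OLD,P))
```

```text
(275, 211) [490. 209.  95.] [-40.6  -6.2]
(283, 308) [573. 212. 114.] [42.8  0.8]
(241, 150) [445. 176.  24.] [-83.6 -41.6]
(324, 150) [449. 262.  24.] [-83.6  44. ]
```

```bash
python3 -m inch '[[-0.015,-0.008,0.2,0,0,0,-1],[-0.015,-0.008,0.45,0,0,0,-1],[-0.015,-0.008,0.7,0,0,0,-1],[-0.015,-0.008,0.9,0,0,0,-1],[-0.015,-0.008,1,0,0,0,-1],[-0.015,-0.008,1,0,0,0,-1]]' && python3 -m inch '[[0,0,0,0,0,0,0],[0,0,0,0,0,0,1],[0,0,0,0,0,0,1],[0,0,0,0,0,0,1],[0,0,0,0,0,0,1]]' && python3 -m inch '[[0,0,-0.1,0,0,0,1],[0,0,-0.2,0,0,0,1],[0,0,-0.4,0,0,0,1],[0,0,-0.67,0,0,0,1],[0,0,-0.67,0,0,0,1]]'; python3 -c "
from h import *
plan(*rk(NEW,42),138,NEW[2])"
```

```text
t: 9.8
ee_pos: [491.4, 209.8, 36.8]
orientation: [-0.079, -3.139, 0.001]
ft_force: [0.8, 0.5, -0.5]
width: 87.7
grasp_force: 0.0
t: 10.42
ee_pos: [492.1, 210.8, 38.0]
orientation: [0.077, 3.14, 0.0]
ft_force: [-0.9, -1.3, 6.6]
width: 55.6
grasp_force: 30.0
t: 11.05
ee_pos: [493.9, 211.6, 141.4]
orientation: [0.077, 3.134, 0.004]
ft_force: [0.4, 0.2, -3.5]
width: 55.7
grasp_force: 30.0
t 11.05 shift [-0.769 -2.846  0.019] turn [ 0.003  0.008 -0.167] ee [493.9 211.6 141.4]
```

```bash
python3 -m inch '[[0,-0.15,0,0,0,0,1],[0,-0.4,0,0,0,0,1],[-0.05,-0.65,0,0,0,0,1],[-0.15,-0.95,0,0,0,0,1]]' && python3 -m inch '[[-0.1,-0.3,0,0,0,0,1],[-0.2,-0.6,0,0,0,0,1],[-0.35,-0.95,0,0,0,0,1]]' && python3 -m inch '[[-0.1,-0.3,0,0,0,-0.05,1],[-0.2,-0.6,0,0,0,-0.1,1],[-0.25,-0.8,0,0,0,-0.165,1],[-0.27,-0.92,0,0,0,-0.165,1],[-0.27,-0.95,0,0,0,-0.165,1],[-0.27,-0.95,0,0,0,-0.165,1]]'
python3 - <<'E'
from h import *
plan(*rk(NEW,42),36,NEW[2])
shot('wrist','w5')
E
```

```text
t: 11.55
ee_pos: [506.1, 66.4, 137.0]
orientation: [-0.075, -3.139, 0.0]
ft_force: [1.1, 0.3, -3.9]
width: 55.8
grasp_force: 30.0
t: 11.92
ee_pos: [551.8, -78.6, 136.9]
orientation: [-0.076, -3.139, -0.001]
ft_force: [0.9, 0.1, -3.0]
width: 56.0
grasp_force: 30.0
t: 12.68
ee_pos: [585.5, -221.1, 137.5]
orientation: [0.126, -3.138, -0.001]
ft_force: [-0.3, -0.2, -3.6]
width: 55.6
grasp_force: 30.0
t 12.68 shift [-0.018  0.003  0.677] turn [ 0.001 -0.001 -0.002] ee [ 585.5 -221.1  137.5]
```

View pics/w5.png

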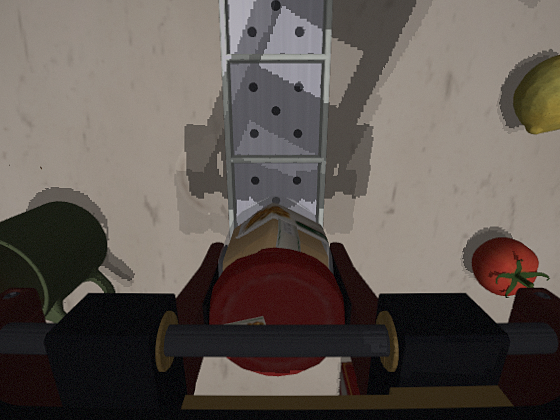

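```bash
python3 -m inch '[[-0.01,0,0.2,0,0,0,1],[-0.02,0.003,0.4,0,0,0,1],[-0.02,0.003,0.55,0,0,0,1],[-0.02,0.003,0.63,0,0,0,1],[-0.02,0.003,0.66,0,0,0,1],[-0.02,0.003,0.68,0,0,0,1],[-0.02,0.003,0.688,0,0,0,1],[-0.02,0.003,0.688,0,0,0,1]]' && python3 -m inch '[[0,0,0,0,0,0,-0.2],[0,0,0,0,0,0,-0.4],[0,0,0,0,0,0,-1],[0,0,0,0,0,0,-1],[0,0,0,0,0,0,-1],[0,0,0,0,0,0,-1]]' && python3 -m inch '[[0,0,-0.1,0,0,0,-1],[0,0,-0.4,0,0,0,-1],[0,0,-0.8,0,0,0,-1],[0,0,-1,0,0,0,-1],[0,0,-1,0,0,0,-1]]'
python3 - <<'E'
from h import *
plan(573,212,190,OLD[2])
c,im,o=shot('wrist','w6')
E
```

```text
t: 13.72
ee_pos: [589.3, -221.4, 35.2]
orientation: [-0.126, 3.138, -0.001]
ft_force: [-0.2, -0.4, -2.6]
width: 55.9
grasp_force: 30.0
t: 14.48
ee_pos: [589.1, -221.3, 34.8]
orientation: [-0.126, 3.139, -0.0]
ft_force: [0.0, -0.1, -0.6]
width: 87.7
grasp_force: 0.0
t: 15.1
ee_pos: [590.9, -221.9, 188.6]
orientation: [-0.126, 3.133, -0.004]
ft_force: [0.2, 0.2, -0.8]
width: 87.7
grasp_force: 0.0
t 15.1 shift [-0.113  2.893 -0.017] turn [-0.003  0.008  0.165] ee [ 590.9 -221.9  188.6]
```

View pics/w6.png

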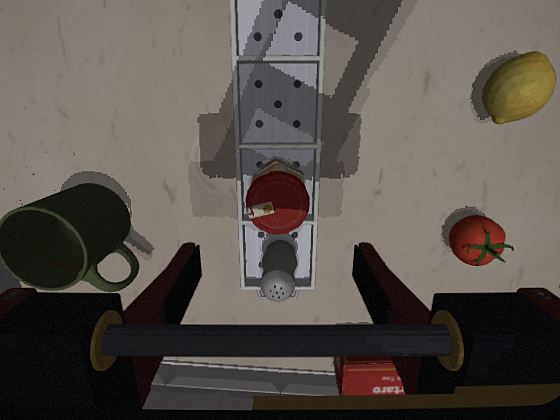

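Honey is upright in compartment 3 (277,203) and salt is fine at (278,280). Next, the spice jar.

```bash
python3 -m inch '[[0,0.2,0,0,0,0,-1],[-0.01,0.5,0,0,0,0,-1],[-0.02,0.8,0,0,0,0,-1],[-0.03,1,0,0,0,0,-1]]' && python3 -m inch '[[0,0.35,0,0,0,0,-1],[-0.02,0.7,0,0,0,0,-1],[-0.04,1,0,0,0,0,-1]]' && python3 -m inch '[[0,0.35,0,0,0,0.05,-1],[-0.02,0.7,0,0,0,0.1,-1],[-0.04,0.9,0,0,0,0.166,-1],[-0.04,0.9,0,0,0,0.166,-1],[-0.04,0.9,0,0,0,0.166,-1]]'; python3 -c "
from h import *
plan(573,212,50,OLD[2])"
```

```text
t: 15.65
ee_pos: [579.9, -69.5, 182.8]
orientation: [0.127, -3.135, -0.001]
ft_force: [0.4, -0.4, -0.7]
width: 87.8
grasp_force: 0.0
t: 16.02
ee_pos: [574.0, 80.3, 182.9]
orientation: [0.127, -3.136, 0.0]
ft_force: [-0.4, -0.6, 0.1]
width: 87.8
grasp_force: 0.0
t: 16.65
ee_pos: [569.7, 212.8, 183.4]
orientation: [-0.077, -3.138, 0.002]
ft_force: [0.8, 0.2, -0.2]
width: 87.8
grasp_force: 0.0
t 16.65 shift [-0.024 -0.003  0.889] turn [-0.002 -0.003 -0.   ] ee [569.7 212.8 183.4]
```

```bash
python3 -m inch '[[-0.02,-0.003,0.2,0,0,0,-1],[-0.02,-0.003,0.45,0,0,0,-1],[-0.02,-0.003,0.7,0,0,0,-1],[-0.02,-0.003,0.83,0,0,0,-1],[-0.02,-0.003,0.885,0,0,0,-1],[-0.02,-0.003,0.885,0,0,0,-1]]' && python3 -m inch '[[0,0,0,0,0,0,0],[0,0,0,0,0,0,1],[0,0,0,0,0,0,1],[0,0,0,0,0,0,1],[0,0,0,0,0,0,1],[0,0,0,0,0,0,1]]' && python3 -m inch '[[0,0,-0.1,0,0,0,1],[0,0,-0.2,0,0,0,1],[0,0,-0.4,0,0,0,1],[0,0,-0.67,0,0,0,1],[0,0,-0.67,0,0,0,1]]'; python3 -c "
from h import *
plan(*rk(NEW,-42),150,NEW[2])"
```

```text
t: 17.4
ee_pos: [573.9, 212.8, 52.2]
orientation: [0.079, 3.14, 0.0]
ft_force: [0.2, 0.7, -0.1]
width: 88.1
grasp_force: 0.0
t: 18.15
ee_pos: [573.6, 213.0, 52.1]
orientation: [-0.079, -3.141, 0.0]
ft_force: [0.5, -1.4, 2.2]
width: 40.6
grasp_force: 30.0
t: 18.77
ee_pos: [576.0, 214.0, 156.8]
orientation: [0.078, 3.134, 0.004]
ft_force: [1.0, -0.3, -1.5]
width: 40.0
grasp_force: 30.0
t 18.77 shift [ 0.33  -2.962  0.034] turn [ 0.003  0.009 -0.168] ee [576.  214.  156.8]
```

```bash
python3 -m inch '[[0,-0.15,0,0,0,0,1],[0.03,-0.4,0,0,0,0,1],[0.06,-0.7,0,0,0,0,1],[0.1,-1,0,0,0,0,1]]' && python3 -m inch '[[0.04,-0.35,0,0,0,0,1],[0.08,-0.7,0,0,0,0,1],[0.12,-1,0,0,0,0,1]]' && python3 -m inch '[[0.04,-0.3,0,0,0,-0.05,1],[0.08,-0.6,0,0,0,-0.1,1],[0.1,-0.8,0,0,0,-0.165,1],[0.11,-0.92,0,0,0,-0.165,1],[0.11,-0.95,0,0,0,-0.165,1],[0.11,-0.95,0,0,0,-0.165,1]]'; python3 -c "
from h import *
plan(*rk(NEW,-42),49,NEW[2])"
```

```text
t: 19.27
ee_pos: [549.4, 61.7, 151.1]
orientation: [-0.078, -3.138, 0.001]
ft_force: [0.6, 0.1, -1.6]
width: 40.4
grasp_force: 30.0
t: 19.65
ee_pos: [523.4, -87.4, 151.2]
orientation: [-0.08, -3.138, -0.0]
ft_force: [0.3, 0.8, -1.4]
width: 40.3
grasp_force: 30.0
t: 20.4
ee_pos: [501.7, -225.9, 152.1]
orientation: [0.124, -3.138, -0.001]
ft_force: [0.1, 0.2, -0.9]
width: 40.5
grasp_force: 30.0
t 20.4 shift [-0.017 -0.011  0.687] turn [ 0.001 -0.001 -0.004] ee [ 501.7 -225.9  152.1]
```

```bash
python3 -m inch '[[-0.01,-0.01,0.2,0,0,0,1],[-0.017,-0.01,0.4,0,0,0,1],[-0.017,-0.01,0.55,0,0,0,1],[-0.017,-0.01,0.63,0,0,0,1],[-0.017,-0.01,0.66,0,0,0,1],[-0.017,-0.01,0.68,0,0,0,1],[-0.017,-0.01,0.69,0,0,0,1],[-0.017,-0.01,0.69,0,0,0,1]]' && python3 -m inch '[[0,0,0,0,0,0,0],[0,0,0,0,0,0,-0.3],[0,0,0,0,0,0,-1],[0,0,0,0,0,0,-1],[0,0,0,0,0,0,-1],[0,0,0,0,0,0,-1]]' && python3 -m inch '[[0,0,-0.1,0,0,0,-1],[0,0,-0.4,0,0,0,-1],[0,0,-0.8,0,0,0,-1],[0,0,-1,0,0,0,-1],[0,0,-1,0,0,0,-1]]'
python3 - <<'E'
from h import *
plan(*rk(OLD,90),235,OLD[2])
shot('wrist','w7')
E
```

```text
t: 21.4
ee_pos: [504.9, -227.9, 49.4]
orientation: [-0.125, 3.138, -0.001]
ft_force: [-0.6, 0.5, -1.5]
width: 40.5
grasp_force: 30.0
t: 22.15
ee_pos: [504.7, -227.7, 48.9]
orientation: [0.125, -3.139, -0.0]
ft_force: [0.6, -0.2, 0.3]
width: 87.1
grasp_force: 0.0
t: 22.78
ee_pos: [506.3, -228.4, 202.6]
orientation: [-0.125, 3.133, -0.005]
ft_force: [-0.4, 0.0, -0.4]
width: 87.8
grasp_force: 0.0
t 22.77 shift [-0.991  2.847 -0.22 ] turn [-0.004  0.007  0.164] ee [ 506.3 -228.4  202.6]
```

View pics/w7.png

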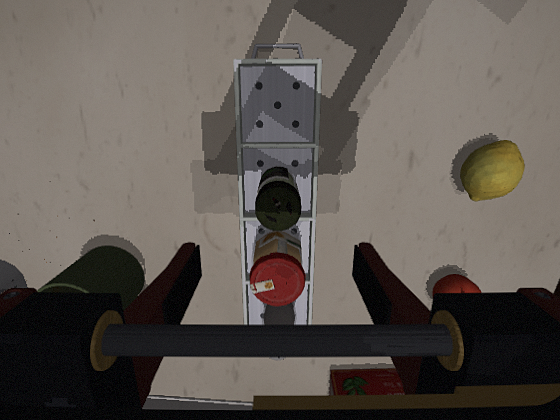

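Spice is upright in compartment 2 (277,203). Now to the mill, rising first and stopping short for a look.

```bash
python3 -m inch '[[0,0.2,-0.08,0,0,0,-1],[-0.15,0.5,-0.15,0,0,0,-1],[-0.25,0.8,-0.22,0,0,0,-1],[-0.33,0.95,-0.22,0,0,0,-1]]' && python3 -m inch '[[-0.1,0.35,0,0,0,0,-1],[-0.2,0.7,0,0,0,0,-1],[-0.33,0.95,0,0,0,0,-1]]' && python3 -m inch '[[-0.1,0.35,0,0,0,0.05,-1],[-0.2,0.7,0,0,0,0.1,-1],[-0.33,0.95,0,0,0,0.164,-1],[-0.33,0.95,0,0,0,0.164,-1],[-0.33,0.95,0,0,0,0.164,-1]]'
python3 - <<'E'
from h import *
plan(*rk(OLD,126),131,OLD[2])
shot('wrist','w8')
E
```

```text
t: 23.32
ee_pos: [542.4, -79.6, 231.2]
orientation: [0.127, -3.138, -0.001]
ft_force: [0.1, 0.5, -0.3]
width: 87.7
grasp_force: 0.0
t: 23.7
ee_pos: [579.6, 66.3, 230.2]
orientation: [0.126, -3.136, 0.0]
ft_force: [0.7, -0.2, -0.1]
width: 88.3
grasp_force: 0.0
t: 24.32
ee_pos: [617.6, 209.5, 230.3]
orientation: [-0.076, -3.138, 0.002]
ft_force: [0.3, 0.5, -0.7]
width: 87.8
grasp_force: 0.0
t 24.32 shift [-0.261 -0.001  0.661] turn [-0.002 -0.004  0.001] ee [617.6 209.5 230.3]
```

View pics/w8.png

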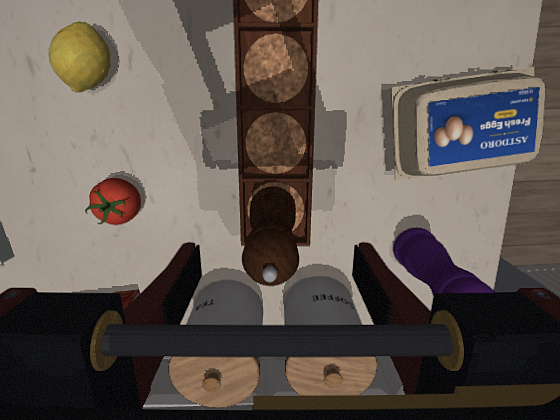

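Run:
```python
from h import *
c=cam('wrist',ctrl.get_obs())
for uv,z in(((270,272),176),((271,255),150),((230,268),0),((230,268),130),((320,268),130),((215,330),150)): P=ray(c,[uv],z)[0];print(uv,P.round(),rel(OLD,P))
```

```text
(270, 272) [656. 202. 176.] [125.6  -5.6]
(271, 255) [654. 202. 150.] [123.7  -5.3]
(230, 268) [744. 137.   0.] [217.3 -66.1]
(230, 268) [675. 162. 130.] [147.  -44.3]
(320, 268) [679. 247. 130.] [147.   40.3]
(215, 330) [728. 146. 150.] [201. -58.]
```

```bash
python3 -m inch '[[-0.15,-0.02,0,0,0,0,-1],[-0.258,-0.023,0.05,0,0,0,-1],[-0.258,-0.023,0.25,0,0,0,-1],[-0.258,-0.023,0.45,0,0,0,-1],[-0.258,-0.023,0.6,0,0,0,-1],[-0.258,-0.023,0.66,0,0,0,-1],[-0.258,-0.023,0.66,0,0,0,-1]]' && python3 -m inch '[[0,0,0,0,0,0,0],[0,0,0,0,0,0,0.5],[0,0,0,0,0,0,1],[0,0,0,0,0,0,1],[0,0,0,0,0,0,1],[0,0,0,0,0,0,1]]'; python3 -c "
from h import *
plan(656,204,131,OLD[2])"
```

```text
t: 25.25
ee_pos: [657.0, 204.3, 132.4]
orientation: [-0.078, -3.139, 0.001]
ft_force: [1.2, -0.3, 1.5]
width: 87.8
grasp_force: 0.0
t: 26.0
ee_pos: [657.4, 205.0, 133.3]
orientation: [0.077, 3.14, 0.0]
ft_force: [0.5, 0.8, 2.2]
width: 47.4
grasp_force: 30.0
t 26.0 shift [ 0.009 -0.007  0.015] turn [ 0.     0.001 -0.   ] ee [657.4 205.  133.3]
```

```bash
python3 -m inch '[[0,0,-0.05,0,0,0,1],[0,0,-0.12,0,0,0,1],[0,0,-0.22,0,0,0,1],[0,0,-0.35,0,0,0,1],[0,0,-0.48,0,0,0,1],[0,0,-0.6,0,0,0,1],[0,0,-0.6,0,0,0,1]]'
python3 - <<'E'
from h import *
plan(*rk(NEW,-126),223,NEW[2])
shot('wrist','w9')
E
```

```text
t: 26.88
ee_pos: [658.3, 205.2, 225.4]
orientation: [0.077, 3.137, 0.002]
ft_force: [1.0, 0.1, -1.5]
width: 47.6
grasp_force: 30.0
t 26.88 shift [ 1.439 -3.003  0.007] turn [ 0.001  0.005 -0.167] ee [658.3 205.2 225.4]
```

View pics/w9.png

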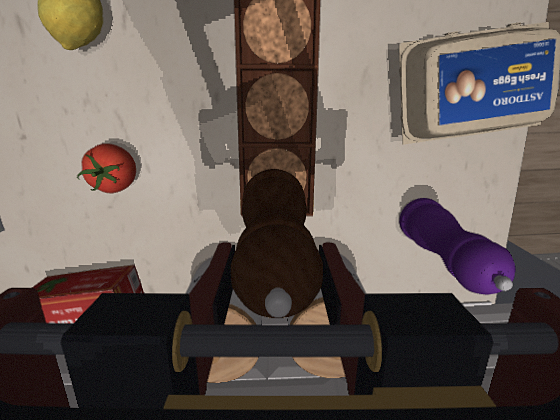

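Mill held upright (276,250). Carry it over gently, with the x shift early so it stays clear of the spice jar.

```bash
python3 -m inch '[[0.03,-0.06,0,0,0,0,1],[0.1,-0.18,0,0,0,0,1],[0.2,-0.33,0,0,0,0,1],[0.32,-0.5,0,0,0,0,1],[0.45,-0.68,0,0,0,0,1],[0.6,-0.85,0,0,0,0,1],[0.75,-1,0,0,0,0,1]]' && python3 -m inch '[[0.15,-0.16,0,0,0,0,1],[0.28,-0.34,0,0,0,0,1],[0.4,-0.52,0,0,0,0,1],[0.5,-0.7,0,0,0,0,1],[0.58,-0.86,0,0,0,0,1],[0.64,-1,0,0,0,0,1]]' && python3 -m inch '[[0.02,-0.17,0,0,0,-0.03,1],[0.04,-0.34,0,0,0,-0.06,1],[0.05,-0.52,0,0,0,-0.09,1],[0.05,-0.7,0,0,0,-0.12,1],[0.05,-0.85,0,0,0,-0.15,1],[0.05,-0.96,0,0,0,-0.167,1],[0.05,-1,0,0,0,-0.167,1],[0.05,-1,0,0,0,-0.167,1]]'
python3 - <<'E'
from h import *
plan(*rk(NEW,-126),130,NEW[2])
shot('wrist','w10')
E
```

```text
t: 27.8
ee_pos: [535.6, 59.3, 222.0]
orientation: [-0.078, -3.139, 0.001]
ft_force: [0.2, -0.3, -1.7]
width: 47.7
grasp_force: 30.0
t: 28.55
ee_pos: [432.4, -85.3, 222.3]
orientation: [-0.078, -3.139, -0.0]
ft_force: [0.3, -0.2, -1.8]
width: 47.5
grasp_force: 30.0
t: 29.55
ee_pos: [418.7, -233.8, 222.5]
orientation: [0.127, -3.138, -0.001]
ft_force: [-0.7, 0.3, -1.2]
width: 47.8
grasp_force: 30.0
t 29.55 shift [-0.013 -0.004  0.617] turn [ 0.001 -0.001 -0.001] ee [ 418.7 -233.8  222.5]
```

View pics/w10.png

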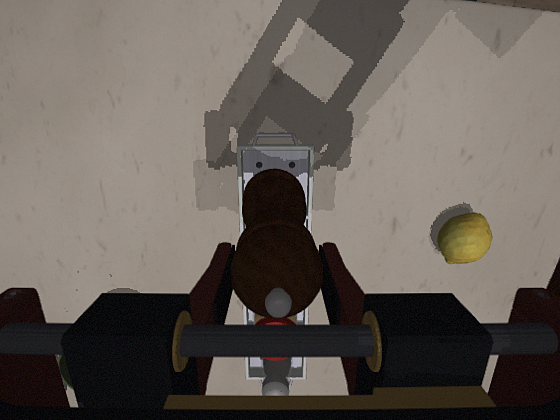

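```bash
python3 -m inch '[[-0.013,-0.004,0.1,0,0,0,1],[-0.013,-0.004,0.22,0,0,0,1],[-0.013,-0.004,0.35,0,0,0,1],[-0.013,-0.004,0.46,0,0,0,1],[-0.013,-0.004,0.54,0,0,0,1],[-0.013,-0.004,0.58,0,0,0,1],[-0.013,-0.004,0.6,0,0,0,1],[-0.013,-0.004,0.61,0,0,0,1],[-0.013,-0.004,0.615,0,0,0,1],[-0.013,-0.004,0.615,0,0,0,1]]'
```

```text
t: 30.85
ee_pos: [421.5, -234.5, 131.0]
orientation: [-0.129, 3.138, -0.001]
ft_force: [-0.3, -1.2, -1.1]
width: 47.1
grasp_force: 30.0
```

```bash
python3 -m inch '[[0,0,0.006,0,0,0,1],[0,0,0.006,0,0,0,1],[0,0,0.006,0,0,0,0],[0,0,0.006,0,0,0,-0.3],[0,0,0.006,0,0,0,-1],[0,0,0.006,0,0,0,-1],[0,0,0.006,0,0,0,-1],[0,0,0.006,0,0,0,-1]]' && python3 -m inch '[[0,0,-0.1,0,0,0,-1],[0,0,-0.3,0,0,0,-1],[0,0,-0.6,0,0,0,-1],[0,0,-0.9,0,0,0,-1],[0,0,-0.9,0,0,0,-1]]'
python3 - <<'E'
from h import *
shot('wrist','w11'); shot('scene','s11')
a=cv2.imread('pics/w11.png')[:,150:450]; b=cv2.imread('pics/s11.png')[130:,250:]
cv2.imwrite('pics/fin.png',np.hstack([a,cv2.copyMakeBorder(b,130,0,0,0,0)]))
E
```

```text
t: 31.85
ee_pos: [421.3, -234.3, 129.8]
orientation: [0.129, -3.139, -0.0]
ft_force: [0.7, 0.6, -0.4]
width: 87.9
grasp_force: 0.0
t: 32.48
ee_pos: [423.3, -235.5, 269.3]
orientation: [-0.128, 3.132, -0.007]
ft_force: [0.4, -0.1, -0.6]
width: 88.0
grasp_force: 0.0
```

View pics/fin.png

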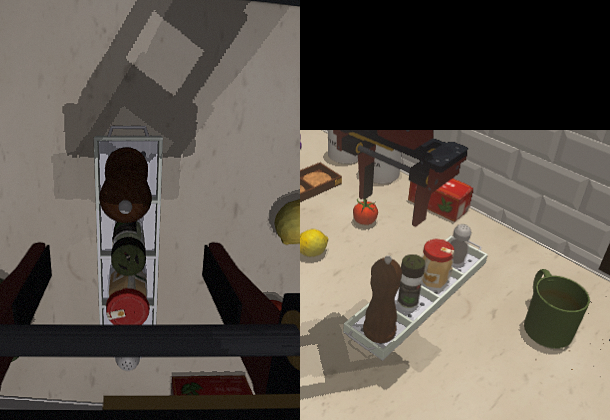

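All four stand upright in the new rack in the right order. A quick check of the centring, then hand in.

Run:
```python
from h import *
o=ctrl.get_obs(); c=cam('wrist',o); r=[rel(NEW,ray(c,[uv],z)[0]) for uv,z in(((275,207),174),((278,262),111),((278,308),92),((278,362),85))]
print(r)
ok=all(abs(p[0]-x)<14 and abs(p[1])<14 for p,x in zip(r,(-126,-42,42,126)))
print(ok, ctrl.close_job() if ok else '')
```

```text
[array([-128.4,   -2. ]), array([-43.6,   0.9]), array([30.6,  1.1]), array([122.9,   1.3])]
the job is handed in; nothing more can be done
True None
```

The job is handed in at about 32.5 s of the 106 s: all four stand upright in the new rack in reverse order (mill, spice, honey, salt, counting from the robot), measured within about 3 mm of centre except the honey jar at roughly 11 mm along the row (limit 22); no verdict was returned.

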